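# Switch the dropped channel of the bench controller back on

### The arm

A 6-joint arm with a two-finger parallel gripper is mounted at the origin on a cart in front of the work surface, level with it; the furniture and walls round the work are solid. World frame = base frame: x ahead of the robot, y to its left, z up, the work surface at z = 0. Lengths are in m, angles in degrees, forces in N, time in s.
With the tool pointing down it reaches from about 0.35 to 0.875 m from the base axis. Payload 4.2 kg.
Tool frame: the origin (TCP) lies between the finger pads; the fingertips stand 14 mm ahead of it and the grasp point (between the pads) lies 5 mm behind it; z points along the fingers, y is the line along which they close (so a half turn about z gives the same grasp; the last joint's range is limited). The gripper opens to 87 mm and grips with 3 to 60 N. Pads are 19 mm wide; open, the fingers measure 117 mm over their backs; the gripper's body (75 mm by 190 mm) begins 51 mm behind the grasp point.
Start: joints at [-50.672, 22.042, 0.453, 0, -68.411, -14.817], TCP at [0.259, -0.569, 0.237] pointing down, gripper open.
Joint ranges: [-179.83, 179.83], [-69.29, 118.12], [-61.27, 80.66], [-181.25, 117.63], [-171.15, -9.14], [-177.46, 177.46]. Speed limits (degrees/s): [159.86, 159.86, 180, 180, 180, 180].

### API

Orientations are given as a 3x3 rotation matrix whose columns are the frame's x, y, z axes.
In Python, from station import * gives the robot as it stands. The module is installed in compiled form; this text tells all that it offers.
- The arm moves only by the tool play_rows, never from a script. Its argument "steps" is a list of rows, each an object of numbers: "ax", "ay", "az": the turn, a rotation vector about the tool's x, y, z in degrees; "dx", "dy", "dz": the shift along the tool's x, y, z in mm; "claw": the finger opening in mm, from 0 to 87. A call has 1 to 20 rows; each row shifts and turns the commanded pose from where the row before left it, along the tool's axes as they then stand; what a row does not reach is not made up. A row lasts 1/10 s, in which the tool goes at most 50 mm and 8.59 degrees, less where a joint would pass 70% of its speed; a pose out of reach is approached as far as the arm can. A call with a gripper value outside its range is refused whole. The fingers move at their own pace and stop on an object; the grip force is fixed at half the most. Time passes only in rows, so rows that do not move let the fingers close. It gives the time, the measured TCP pose, the force, the opening and the grip force at its end, in the units of the state.
- sense(): the state, without advancing time (a new reading comes with each control period).
- capture(name): name is "scene" or "top"; returns a dict with "frame" (420x560x3 uint8, blue, green, red), "range_z" (420x560 float32, m along the optical axis (not along the pixel's ray), 0 where there is no reading), "fx", "fy", "cx", "cy" (pixels), "xyz" and "rotation" of the camera in the world. Camera axes: x right, y down, z forward; pixel columns grow to the right and rows downward; lengths in m; the calibration is good to about 2 mm. A picture is of the moment at which its call begins.
- finish_job(): hands the job in; it is judged then, once.
The state is a dict: "time_s": time; "joints": joint angles; "joint_velocities": joint speeds; "effort": joint torques, N m; "tcp_pos": TCP position; "ee_rot": TCP orientation; "wrist_force": force on the tool from outside, world axes, zero at the start; "moment": the same for the moment, N m; "gripper_width": opening from 0.0 (shut) to 1.0 (fully open); "gripper_force": force on a finger pad.
Only numpy, scipy, OpenCV 4.12 (cv2) and the standard library are available. Lean on these libraries where they do the work, as an engineer would, in place of code of your own. Each camera call takes 0.05 s, during which the arm holds its last target. There are 200 camera calls.

### The job

One of the six rockers under the bench controller's clear guard is off: slide the guard fully back, take the hand screwdriver from its tray and flip that rocker on with the screwdriver's tip. Leave the other five rockers on, keep your fingers off all of them and don't disturb the things round about. When you are finished the screwdriver lies flat in its tray again and the guard is slid fully home.

Things in the scene. Friction and masses are not known exactly. Their poses are not given: they have to be found in the camera images.
- controller: bench controller, fixed: grey case 150 (x, front to back) x 210 (y) x 52 mm high; origin under its centre on the bench, front at -x. Six recessed rockers at 24 mm pitch stand in a row along y at x = -40 mm. Front sill (x -75 to -59 mm): top at z = 48 mm; rear and side decks: 52 mm; aluminium guard rails at y = +-78 to +-87 mm: tops at 59 mm.
- guard (a joint): clear 3 mm plastic guard plate (56 x 160 mm, top at z = 56.5 mm) that slides over the rockers along the controller's x: 0 = home, covering the rockers; 0.056 m = slid fully back, rockers free. About 1.5 N of friction (plus 3 N per m/s), it stays where it is left.
- guard_bar (a point): centre of the black upright finger bar on the guard's front edge: 10 (controller's x) x 90 (y) x 18 mm high, from z = 56.5 to 74.5 mm; push its front or back face. Axes as the controller's; it moves with the guard.
- rocker_a (a joint): tilt of the rocker in the module whose seat is seat_a, rad: +0.2 = on (front half down), -0.2 = off (front half up). It snaps over a centre at 0; about 1.5 N on the raised half, 10 mm from the axle, flips it.
- seat_a (a point): middle of the top of that white rocker, on its axle, 47.5 mm above the bench; axes as the controller's. The modules' order along the row differs from time to time. All six: 31 mm (x) x 17.5 mm (y), a shallow V from above; a half that is up rises 0.3 rad from the middle to its end, one that is down falls 0.1 rad.
- rocker_b (a joint): tilt of the rocker in the module whose seat is seat_b, rad: +0.2 = on (front half down), -0.2 = off (front half up). It snaps over a centre at 0; about 1.5 N on the raised half, 10 mm from the axle, flips it.
- seat_b (a point): middle of the top of that white rocker, on its axle, 47.5 mm above the bench; axes as the controller's. The modules' order along the row differs from time to time. All six: the front half bears a small black bar; the front end face is orange and shows when the front half is up (off).
- rocker_c (a joint): tilt of the rocker in the module whose seat is seat_c, rad: +0.2 = on (front half down), -0.2 = off (front half up). It snaps over a centre at 0; about 1.5 N on the raised half, 10 mm from the axle, flips it.
- seat_c (a point): middle of the top of that white rocker, on its axle, 47.5 mm above the bench; axes as the controller's. The modules' order along the row differs from time to time. All six: each sits in a black slot 19 mm wide (y) between ribs with tops 50 mm above the bench, so fingers do not fit in.
- rocker_d (a joint): tilt of the rocker in the module whose seat is seat_d, rad: +0.2 = on (front half down), -0.2 = off (front half up). It snaps over a centre at 0; about 1.5 N on the raised half, 10 mm from the axle, flips it.
- seat_d (a point): middle of the top of that white rocker, on its axle, 47.5 mm above the bench; axes as the controller's. The modules' order along the row differs from time to time.
- rocker_e (a joint): tilt of the rocker in the module whose seat is seat_e, rad: +0.2 = on (front half down), -0.2 = off (front half up). It snaps over a centre at 0; about 1.5 N on the raised half, 10 mm from the axle, flips it.
- seat_e (a point): middle of the top of that white rocker, on its axle, 47.5 mm above the bench; axes as the controller's. The modules' order along the row differs from time to time.
- rocker_f (a joint): tilt of the rocker in the module whose seat is seat_f, rad: +0.2 = on (front half down), -0.2 = off (front half up). It snaps over a centre at 0; about 1.5 N on the raised half, 10 mm from the axle, flips it.
- seat_f (a point): middle of the top of that white rocker, on its axle, 47.5 mm above the bench; axes as the controller's. The modules' order along the row differs from time to time.
- tool_tray: blue shallow tool tray with black rubber liner, fixed, 115 (x) x 250 (y) x 9 mm high with 3 mm walls; liner top 5 mm above the bench. Origin under its centre.
- driver: hand screwdriver with a red, square-ish handle with black inlays, loose, 75 g, 189 mm long. Its body frame: y runs along the tool, handle at +y, z up as it lies, origin under its centre line. Handle to grip: 22 mm wide and high (z 0 to 22 mm), y 2 to 82 mm. Round steel shaft: 6 mm thick, axis at z = 11 mm, y -93 to 0 mm. At the start it lies in the tray, tip to the left.
- driver_tip (a point): end of the screwdriver's shaft, on its centre line; axes as driver.
- driver_grip (a point): middle of the screwdriver's handle, on its centre line, 135 mm from the tip; axes as driver.
- blue_bin: blue parts bin, 77 x 53 x 38 mm, origin under its centre, loose; a bystander.
- dish_caps: round black parts dish full of white caps, 86 mm wide, 22 mm high, origin under its centre, loose; a bystander.
There are look-alikes about, which are no part of the job. There is more than one size of the driver; the job needs the larger.

How it is judged (in metres and radians):
On the way, in this order (a step that is already met when the one before it is completed fails the run):
1. the guard is slid back clear of the rockers (value of joint guard above 0.048 m), for 0.2 s.
2. the rocker that was off is on, with the screwdriver on it (value of joint rocker_c above 0.15 rad and contact force between driver and rocker_c above 0.2 N), for 0.05 s.
At the end, for the whole second after the job is handed in: All six rockers are on (over 0.15 rad), the guard is home (within 4 mm), and the screwdriver lies at rest, flat in the tool tray with its tip and the middle of its handle inside the tray's walls (both less than 25 mm above the bench) (value of joint each of rocker_a, rocker_b, rocker_c, rocker_d, rocker_e, rocker_f above 0.15 rad and value of joint guard below 0.004 m and x of driver_tip in the frame of tool_tray between -0.056 and 0.056 m and y of driver_tip in the frame of tool_tray between -0.125 and 0.125 m and z of each of driver_tip, driver_grip in the frame of tool_tray below 0.025 m and x of driver_grip in the frame of tool_tray between -0.056 and 0.056 m and y of driver_grip in the frame of tool_tray between -0.125 and 0.125 m and linear speed of driver below 0.02 m/s); the robot touches nothing.
It fails at once if the fingers or the arm touch a rocker (contact force between any of the fingers, the arm and rocker_a above 0.3 N or contact force between any of the fingers, the arm and rocker_b above 0.3 N or contact force between any of the fingers, the arm and rocker_c above 0.3 N or contact force between any of the fingers, the arm and rocker_d above 0.3 N or contact force between any of the fingers, the arm and rocker_e above 0.3 N or contact force between any of the fingers, the arm and rocker_f above 0.3 N).
It fails at once if another rocker is switched off (value of joint any of rocker_a, rocker_b, rocker_d, rocker_e, rocker_f below 0 rad).
It fails at once if a bystander is shifted by more than 30 mm (distance of any of blue_bin, dish_caps from where it was at the start of the episode above 0.03 m).
It also fails if it takes over 67 s, if anything falls off the work surface, if the arm or the gripper's body presses on something with over 40 N, if the wrist force passes 120 N, or if a joint passes its speed limit or range.

## Working session

There is one attempt and no reset: what is moved stays moved. The work goes in short steps, Python scripts to look and compute and a tool call to move; the robot and the scene stay as the last step left them, time stands still between calls to the robot, and variables do not carry over. Pictures are saved under pics/ and viewed, at most 10 in all, crops included, and the job is handed in when it is done.

Besides the shell and the picture viewer there is one more tool, called by a JSON object that holds its "api" and its "payload", one argument or row to a line. play_rows: Moves the arm, as the interface text tells. Its arguments: {"type":"object","properties":{"steps":{"type":"array"}},"required":["steps"]}

```bash
mkdir -p pics
cat > h.py <<'E'
import numpy as np, cv2
from station import *
def cloud(c):
    z=c["range_z"]; v,u=np.mgrid[:z.shape[0],:z.shape[1]]
    p=np.stack([(u-c["cx"])/c["fx"]*z,(v-c["cy"])/c["fy"]*z,z],-1)
    return p@np.array(c["rotation"]).T+np.array(c["xyz"])
def ray(c,u,v,h):
    d=np.array(c["rotation"])@np.array([(u-c["cx"])/c["fx"],(v-c["cy"])/c["fy"],1.]); o=np.array(c["xyz"])
    return o+d*(h-o[2])/d[2]
E
python3 - <<'E'
from h import *
import pickle
for n in ["top","scene"]:
    c=capture(n); pickle.dump(c,open(n+"0.pkl","wb")); cv2.imwrite(f"pics/{n}0.png",cv2.resize(c["frame"],(800,600)))
    print(n,c["xyz"],np.round(c["rotation"],3).tolist(),c["fx"])
s=sense(); print(s)
E
```

```text
top [0.27880407 0.05163319 1.28961246] [[0.011, -0.988, 0.155], [-1.0, -0.013, -0.01], [0.012, -0.155, -0.988]] 480.2730189538332
scene [-0.58744284  0.79153223  0.70485136] [[-0.585, -0.369, 0.722], [-0.811, 0.248, -0.53], [0.017, -0.896, -0.444]] 520.3406356654979
{'time_s': 0.1, 'joints': array([-5.06715586e+01,  2.20853559e+01,  3.87468660e-01, -2.50030691e-02,
       -6.84094599e+01, -1.48176219e+01]), 'joint_velocities': array([-0.02800781, -0.11080417,  0.13694664,  0.08699125,  0.08281807,
       -0.12512627]), 'effort': array([-1.50410933e-04, -3.91689134e+01,  1.87935537e+01,  4.23189819e+00,
        1.34426396e-02, -6.94464552e-05]), 'tcp_pos': array([ 0.25910876, -0.56820531,  0.23557934]), 'ee_rot': array([[-9.09949671e-01, -4.14717774e-01, -8.73503521e-04],
       [-4.14718685e-01,  9.09948076e-01,  1.70638231e-03],
       [ 8.71757726e-05,  1.91498026e-03, -9.99998163e-01]]), 'wrist_force': array([-0.50834421, -0.07864254, -0.27033852]), 'moment': array([ 0.00586186, -0.00559577, -0.01236644]), 'gripper_force': 0.0, 'gripper_width': 0.9981776788185552}
```

View pics/top0.png

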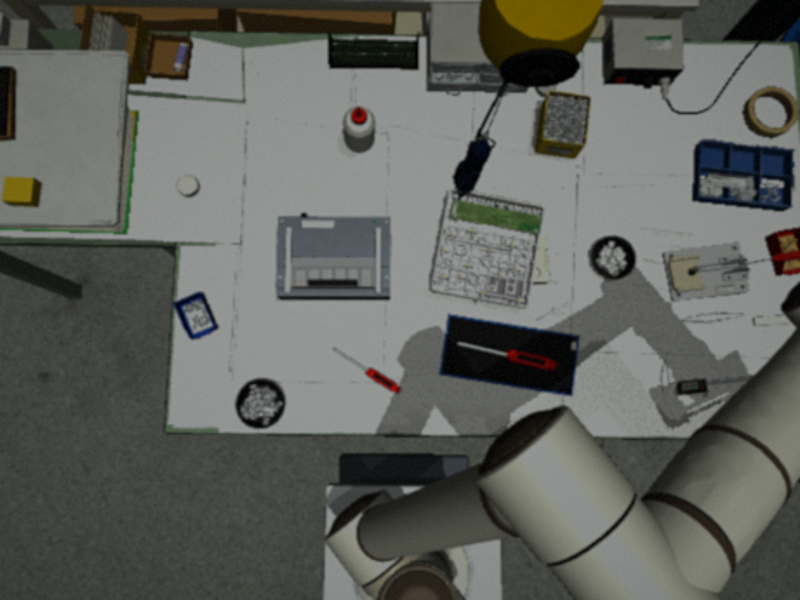

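View pics/scene0.png

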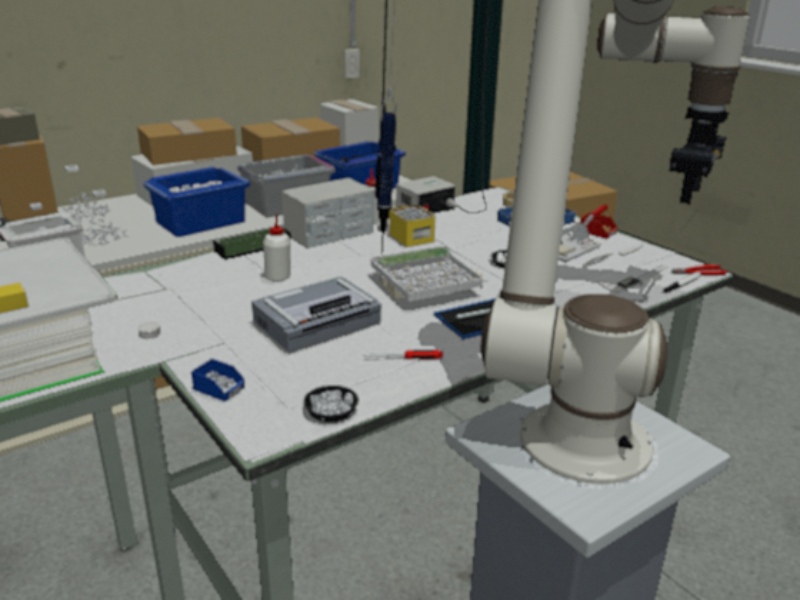

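Run:
```python
from h import *
import pickle
t=pickle.load(open("top0.pkl","rb")); s=pickle.load(open("scene0.pkl","rb"))
P=cloud(t)
def rect(m,h=None):
    # largest component; metric rect at height h via rays
    n,l,st,ce=cv2.connectedComponentsWithStats(m.astype(np.uint8)); out=[]
    k=1+np.argmax(st[1:,4]); v,u=np.nonzero(l==k)
    q=np.array([ray(t,a,b,h)[:2] for a,b in zip(u,v)]) 
    r=cv2.minAreaRect((q*1000).astype(np.float32)); print("px",u.min(),u.max(),v.min(),v.max(),np.round(r[0],1),np.round(r[1],1),round(r[2],2)); return r
def win(m,x0,x1,y0,y1):
    o=np.zeros_like(m); o[y0:y1,x0:x1]=m[y0:y1,x0:x1]; return o
z=P[...,2]
print("bench z",np.median(z[200:220,145:165]), "deck",np.median(z[157:161,215:250]))
rect(win(z>0.03,185,285,140,220),0.052)
hsv=cv2.cvtColor(t["frame"],cv2.COLOR_BGR2HSV); H,S,V=[hsv[...,i].astype(int) for i in range(3)]
g=t["frame"].astype(int)
rect(win((g.max(2)<45)|((H>100)&(H<125)&(S>120)),300,412,215,282)|win((z>.004)&(z<.04),305,410,218,280),0.009)
red=((H<8)|(H>172))&(S>150)&(V>80)
rect(win(red,340,400,235,265),0.016)   # handle
rect(win(g.min(2)>90,315,362,235,252),0.016)
rect(win(red,250,285,250,280),0.02)
for n,c,b,k in [("top",t,(185,145,285,215),8),("scene",s,(170,185,275,245),7)]:
    a=c["frame"][b[1]:b[3],b[0]:b[2]]; cv2.imwrite(f"pics/{n}_ctl.png",cv2.resize(a,None,fx=k,fy=k,interpolation=cv2.INTER_CUBIC))
cv2.imwrite("pics/top_drv.png",cv2.resize(t["frame"][215:285,225:415],None,fx=4,fy=4,interpolation=cv2.INTER_CUBIC))
```

```text
bench z 0.002125849930417534 deck 0.054003850206622794
px 193 273 149 208 [569.6 153.8] [159.3 211. ] 0.77
px 305 409 218 277 [ 400.1 -180.1] [275.2 147. ] 85.35
px 355 361 245 251 [ 392.6 -180.3] [16.  16.1] 89.18
px 321 353 240 248 [ 403.4 -124.5] [87.5  4.4] 77.51
px 257 279 258 274 [341.4  58.3] [67.8 14.4] 58.8
```

View pics/top_ctl.png

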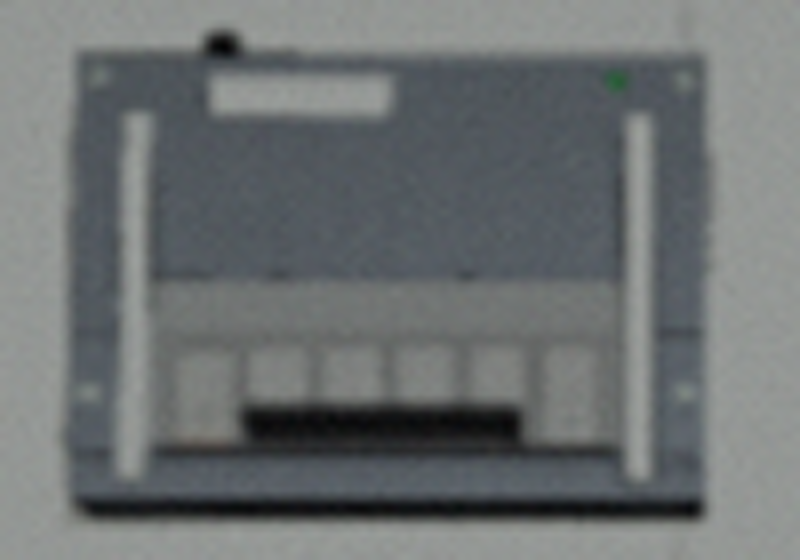

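View pics/scene_ctl.png

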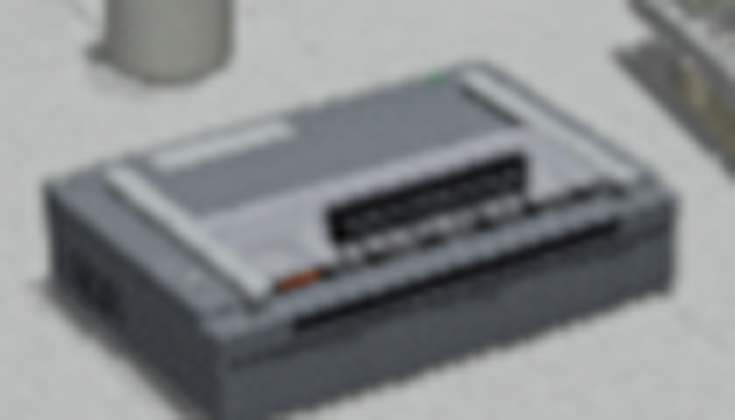

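View pics/top_drv.png

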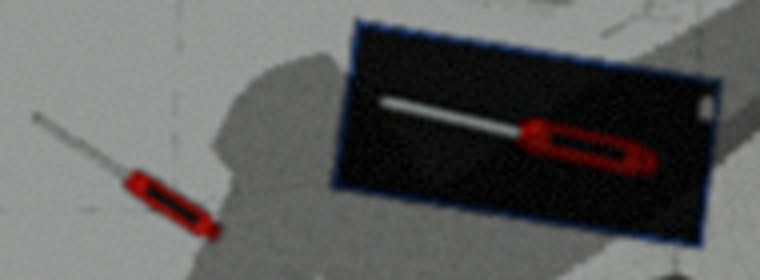

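Top crop: guard bar at crop (380,423), rails at x≈135/638. Both views show orange only at the leftmost (+y) rocker: (200,440) in the top crop and (300,278) in the scene crop. That one is off, at controller y = +60 mm.
Driver candidates: the small red one on the bench at top px (266,265), and the larger one in the blue tray at about (355,247). The crop confirms the tray one is the longer of the two, with black inlays and its tip to the left, so it is the one meant.

Run:
```python
from h import *
import pickle
t=pickle.load(open("top0.pkl","rb")); P=cloud(t)
C=lambda x,y,h:ray(t,(x+.5)/8-.5+185,(y+.5)/8-.5+145,h)[:2]*1000
D=lambda x,y,h:ray(t,(x+.5)/4-.5+225,(y+.5)/4-.5+215,h)[:2]*1000
for n,a in dict(railL=(138,112,.059),railLf=(130,478,.059),railR=(638,112,.059),railRf=(638,478,.059),backL=(80,53,.052),backR=(705,53,.052),frontL=(76,497,.048),frontR=(703,497,.048),barTopL=(243,407,.0745),barTopR=(522,407,.0745),barbotL=(247,440,.0565),barbotR=(520,440,.0565),rockerc_front=(200,440,.05),rock_rear_end=(207,345,.052),orange6=(575,440,.047)).items(): print(n,np.round(C(*a),1))
for n,a in dict(tip=(380,101,.016),shoulder=(520,132,.016),end=(660,164,.016),tl=(357,20,.009),tr=(721,79,.009),br=(701,244,.009),bl=(332,186,.009)).items(): print(n,np.round(D(*a),1))
g=t["frame"].astype(int); hsv=cv2.cvtColor(t["frame"],cv2.COLOR_BGR2HSV)
m=np.zeros(g.shape[:2],bool); m[236:262,316:395]=1
h,s,v=hsv[...,0],hsv[...,1],hsv[...,2]
red=m&((h<10)|(h>170))&(s>120)&(v>60)
vv,uu=np.nonzero(red); q=np.array([ray(t,a,b,.022)[:2] for a,b in zip(uu,vv)])*1000
print(len(q),cv2.minAreaRect(q.astype(np.float32)))
z=P[...,2]
for nm,(a,b,c_,d) in dict(bottle=(235,70,265,112),hang=(315,55,350,140),yel=(335,0,425,62),calc=(295,130,385,215)).items():
    w=P[b:d,a:c_].reshape(-1,3); w=w[w[:,2]>.06] if nm!="calc" else w[w[:,2]>.02]
    if len(w): print(nm,np.round(np.percentile(w,[2,98],axis=0),3).tolist(),np.round(w[:,2].max(),3))
```

```text
railL [619.9 236.8]
railLf [497.3 235. ]
railR [622.3  72. ]
railRf [499.6  70.1]
backL [641.8 257.8]
backR [644.9  50.1]
frontL [492.7 254.1]
frontR [495.5  48.9]
barTopL [518.3 197.3]
barTopR [519.5 107.6]
barbotL [510.9 197.8]
barbotR [512.1 108.8]
rockerc_front [511.9 213.9]
rock_rear_end [543.3 212.4]
orange6 [514.1  91.2]
tip [413.  -78.1]
shoulder [ 393.5 -171.3]
end [ 373.3 -264.1]
tl [468.4 -63.4]
tr [ 431.5 -308.4]
br [ 321.1 -291.8]
bl [356.5 -46.7]
153 ((383.6825866699219, -214.6024169921875), (90.42037963867188, 19.390056610107422), 77.84784698486328)
bottle [[0.785, 0.083, 0.062], [0.835, 0.138, 0.144]] 1.29
hang [[0.631, -0.109, 0.063], [0.902, -0.051, 0.536]] 1.29
yel [[0.564, -0.127, 0.093], [0.919, -0.026, 0.791]] 1.29
calc [[0.489, -0.239, 0.024], [0.689, -0.039, 0.099]] 1.29
```

{"api": "play_rows", "payload": {
  "steps": [
    {"az": 7.9,"claw": 0},
    {"az": 7.9},
    {"az": 7.9},
    {"dx": -14,"dy": 45},
    {"dx": -14,"dy": 45},
    {"dx": -14,"dy": 45},
    {"dx": -14,"dy": 45},
    {"dx": -14,"dy": 45},
    {"dx": -14,"dy": 45},
    {"dx": -14,"dy": 45},
    {"dx": -14,"dy": 45},
    {"dx": -14,"dy": 45},
    {"dx": -14,"dy": 45},
    {"dx": -14,"dy": 45},
    {"dx": -14,"dy": 45},
    {"dx": -14,"dy": 45},
    {"dx": -14,"dy": 45},
    {"dx": -14,"dy": 45},
    {"dx": -14,"dy": 45}
  ]
}}

```text
invalid input at $.steps[0]: expected keys ax, ay, az, dx, dy, dz, claw
```

{"api": "play_rows", "payload": {
  "steps": [
    {"ax": 0,"ay": 0,"az": 7.9,"dx": 0,"dy": 0,"dz": 0,"claw": 0},
    {"ax": 0,"ay": 0,"az": 7.9,"dx": 0,"dy": 0,"dz": 0,"claw": 0},
    {"ax": 0,"ay": 0,"az": 7.9,"dx": 0,"dy": 0,"dz": 0,"claw": 0},
    {"ax": 0,"ay": 0,"az": 0,"dx": -14,"dy": 45,"dz": 0,"claw": 0},
    {"ax": 0,"ay": 0,"az": 0,"dx": -14,"dy": 45,"dz": 0,"claw": 0},
    {"ax": 0,"ay": 0,"az": 0,"dx": -14,"dy": 45,"dz": 0,"claw": 0},
    {"ax": 0,"ay": 0,"az": 0,"dx": -14,"dy": 45,"dz": 0,"claw": 0},
    {"ax": 0,"ay": 0,"az": 0,"dx": -14,"dy": 45,"dz": 0,"claw": 0},
    {"ax": 0,"ay": 0,"az": 0,"dx": -14,"dy": 45,"dz": 0,"claw": 0},
    {"ax": 0,"ay": 0,"az": 0,"dx": -14,"dy": 45,"dz": 0,"claw": 0},
    {"ax": 0,"ay": 0,"az": 0,"dx": -14,"dy": 45,"dz": 0,"claw": 0},
    {"ax": 0,"ay": 0,"az": 0,"dx": -14,"dy": 45,"dz": 0,"claw": 0},
    {"ax": 0,"ay": 0,"az": 0,"dx": -14,"dy": 45,"dz": 0,"claw": 0},
    {"ax": 0,"ay": 0,"az": 0,"dx": -14,"dy": 45,"dz": 0,"claw": 0},
    {"ax": 0,"ay": 0,"az": 0,"dx": -14,"dy": 45,"dz": 0,"claw": 0},
    {"ax": 0,"ay": 0,"az": 0,"dx": -14,"dy": 45,"dz": 0,"claw": 0},
    {"ax": 0,"ay": 0,"az": 0,"dx": -14,"dy": 45,"dz": 0,"claw": 0},
    {"ax": 0,"ay": 0,"az": 0,"dx": -14,"dy": 45,"dz": 0,"claw": 0},
    {"ax": 0,"ay": 0,"az": 0,"dx": -14,"dy": 45,"dz": 0,"claw": 0},
    {"ax": 0,"ay": 0,"az": 0,"dx": 0,"dy": 0,"dz": 0,"claw": 0}
  ]
}}

```text
time_s: 2.1
tcp_pos: [0.4744, 0.1588, 0.2358]
ee_rot: [[-1.0, -0.019, 0.0], [-0.019, 1.0, 0.0], [-0.0, 0.0, -1.0]]
wrist_force: [-1.1, -0.3, 0.1]
gripper_width: 0.002
gripper_force: 0.0
```

{"api": "play_rows", "payload": {
  "steps": [
    {"ax": 0,"ay": 0,"az": 0,"dx": 0,"dy": -5,"dz": 40,"claw": 0},
    {"ax": 0,"ay": 0,"az": 0,"dx": 0,"dy": 0,"dz": 40,"claw": 0},
    {"ax": 0,"ay": 0,"az": 0,"dx": 0,"dy": 0,"dz": 40,"claw": 0},
    {"ax": 0,"ay": 0,"az": 0,"dx": 0,"dy": 0,"dz": 25,"claw": 0},
    {"ax": 0,"ay": 0,"az": 0,"dx": 0,"dy": 0,"dz": 13,"claw": 0},
    {"ax": 0,"ay": 0,"az": 0,"dx": -10,"dy": 0,"dz": 0,"claw": 0},
    {"ax": 0,"ay": 0,"az": 0,"dx": -5,"dy": 0,"dz": 0,"claw": 0},
    {"ax": 0,"ay": 0,"az": 0,"dx": -5,"dy": 0,"dz": 0,"claw": 0},
    {"ax": 0,"ay": 0,"az": 0,"dx": -5,"dy": 0,"dz": 0,"claw": 0},
    {"ax": 0,"ay": 0,"az": 0,"dx": 0,"dy": 0,"dz": 0,"claw": 0}
  ]
}}

```text
time_s: 3.1
tcp_pos: [0.4992, 0.15, 0.0793]
ee_rot: [[-1.0, -0.014, 0.002], [-0.014, 1.0, 0.001], [-0.002, 0.001, -1.0]]
wrist_force: [0.4, -0.2, 0.1]
gripper_width: 0.005
gripper_force: 0.0
```

{"api": "play_rows", "payload": {
  "steps": [
    {"ax": 0,"ay": 0,"az": 0,"dx": -5,"dy": 0,"dz": 1,"claw": 0},
    {"ax": 0,"ay": 0,"az": 0,"dx": -8,"dy": 0,"dz": 0,"claw": 0},
    {"ax": 0,"ay": 0,"az": 0,"dx": -8,"dy": 0,"dz": 0,"claw": 0},
    {"ax": 0,"ay": 0,"az": 0,"dx": -8,"dy": 0,"dz": 0,"claw": 0},
    {"ax": 0,"ay": 0,"az": 0,"dx": -8,"dy": 0,"dz": 0,"claw": 0},
    {"ax": 0,"ay": 0,"az": 0,"dx": -8,"dy": 0,"dz": 0,"claw": 0},
    {"ax": 0,"ay": 0,"az": 0,"dx": -5,"dy": 0,"dz": 0,"claw": 0},
    {"ax": 0,"ay": 0,"az": 0,"dx": 0,"dy": 0,"dz": 0,"claw": 0}
  ]
}}

```text
time_s: 3.9
tcp_pos: [0.5437, 0.1496, 0.0766]
ee_rot: [[-1.0, -0.013, -0.011], [-0.012, 1.0, -0.003], [0.011, -0.003, -1.0]]
wrist_force: [-13.8, 2.1, 7.9]
gripper_width: 0.005
gripper_force: 6.8
```

Run:
```python
from h import *
c=capture("scene"); s=sense(); print(s["tcp_pos"],s["wrist_force"],s["moment"],s["gripper_force"])
cv2.imwrite("pics/push1.png",cv2.resize(c["frame"][140:260,150:310],None,fx=5,fy=5,interpolation=cv2.INTER_CUBIC))
```

```text
[0.54371837 0.14952386 0.07653911] [-12.58208427   2.67924007   6.72578314] [0.64913989 3.79627319 0.02283796] 6.536102816462517
```

View pics/push1.png

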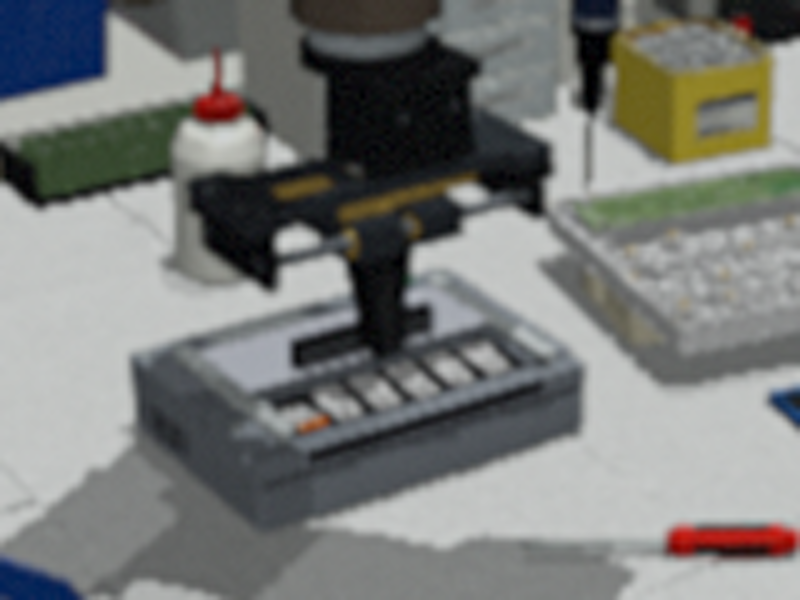

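{"api": "play_rows", "payload": {
  "steps": [
    {"ax": 0,"ay": 0,"az": 0,"dx": 8,"dy": 0,"dz": 0,"claw": 0},
    {"ax": 0,"ay": 0,"az": 0,"dx": 4,"dy": 0,"dz": -30,"claw": 0},
    {"ax": 0,"ay": 0,"az": 0,"dx": 0,"dy": 0,"dz": -45,"claw": 0},
    {"ax": 0,"ay": 0,"az": 0,"dx": 0,"dy": 0,"dz": -45,"claw": 0},
    {"ax": 0,"ay": 0,"az": 0,"dx": 18,"dy": -44,"dz": 0,"claw": 50},
    {"ax": 0,"ay": 0,"az": 0,"dx": 18,"dy": -44,"dz": 0,"claw": 50},
    {"ax": 0,"ay": 0,"az": 0,"dx": 18,"dy": -44,"dz": 0,"claw": 50},
    {"ax": 0,"ay": 0,"az": 0,"dx": 18,"dy": -44,"dz": 0,"claw": 50},
    {"ax": 0,"ay": 0,"az": 0,"dx": 18,"dy": -44,"dz": 0,"claw": 50},
    {"ax": 0,"ay": 0,"az": 0,"dx": 18,"dy": -44,"dz": 0,"claw": 50},
    {"ax": 0,"ay": 0,"az": 0,"dx": 18,"dy": -44,"dz": 0,"claw": 50},
    {"ax": 0,"ay": 0,"az": 0,"dx": 18,"dy": -44,"dz": 0,"claw": 50},
    {"ax": 0,"ay": 0,"az": -8.5,"dx": 0,"dy": 0,"dz": 0,"claw": 50},
    {"ax": 0,"ay": 0,"az": -8.5,"dx": 0,"dy": 0,"dz": 0,"claw": 50},
    {"ax": 0,"ay": 0,"az": -8.5,"dx": 0,"dy": 0,"dz": 0,"claw": 50},
    {"ax": 0,"ay": 0,"az": -8.5,"dx": 0,"dy": 0,"dz": 0,"claw": 50},
    {"ax": 0,"ay": 0,"az": -8.5,"dx": 0,"dy": 0,"dz": 0,"claw": 50},
    {"ax": 0,"ay": 0,"az": -8.5,"dx": 0,"dy": 0,"dz": 0,"claw": 50},
    {"ax": 0,"ay": 0,"az": -8.5,"dx": 0,"dy": 0,"dz": 0,"claw": 50},
    {"ax": 0,"ay": 0,"az": -8.5,"dx": 0,"dy": 0,"dz": 0,"claw": 50}
  ]
}}

```text
time_s: 5.95
tcp_pos: [0.3983, -0.2041, 0.198]
ee_rot: [[-0.356, -0.935, 0.003], [-0.935, 0.356, -0.001], [-0.0, -0.003, -1.0]]
wrist_force: [0.4, 0.5, 0.4]
gripper_width: 0.579
gripper_force: 0.0
```

Run:
```python
from h import *
c=capture("top"); s=sense(); print(s["tcp_pos"],s["ee_rot"],s["gripper_width"],s["joints"])
hsv=cv2.cvtColor(c["frame"],cv2.COLOR_BGR2HSV)
m=np.zeros(c["frame"].shape[:2],np.uint8); m[150:205,205:265]=(c["frame"].max(2)<50)[150:205,205:265]
n,l,st,ce=cv2.connectedComponentsWithStats(m)
for i in range(1,n):
    if st[i,4]>20: x,y,w,h=st[i,:4]; print(st[i], ray(c,x+w/2-.5,y-.5,.0745), ray(c,x+w/2-.5,y+h-.5,.0565))
R=np.array(s["ee_rot"]); x=R[:,0]; print("az",np.degrees(np.arctan2(x[1],x[0]))%360, "shift", R.T@(np.array([.386,-.205,.1])-s["tcp_pos"])*1000)
```

```text
[ 0.39837849 -0.20404109  0.19802512] [[-3.51875044e-01 -9.36042288e-01  2.96443432e-03]
 [-9.36046938e-01  3.51874235e-01 -8.07590243e-04]
 [-2.87169438e-04 -3.05902052e-03 -9.99995280e-01]] 0.5752428280483735 [-6.18377684e+00  6.55052631e+00 -2.67211995e+01  3.32048480e-02
 -5.65544328e+01 -1.44365520e+01]
[216 178  34   5 148] [0.56620514 0.1533234  0.0745    ] [0.55701992 0.15448786 0.0565    ]
[205 187  57  15 261] [0.54241107 0.15142788 0.0745    ] [0.50635834 0.15189628 0.0565    ]
az 249.39795494515693 shift [ 5.2814166  11.54923372 97.98873182]
```

Run:
```python
from h import *
import pickle
for c in [pickle.load(open("top0.pkl","rb")),capture("top")]:
    g=c["frame"][:,224:242].mean((1,2)); print(np.round(g[170:205]).astype(int).tolist())
    P=cloud(c); z=P[...,2]; k=(z[170:205,220:245]>.066)&(z[170:205,220:245]<.09); q=P[170:205,220:245][k]; print(len(q),np.round([q[:,0].min(),np.median(q[:,0]),q[:,0].max()],4))
```

```text
[89, 90, 90, 90, 91, 92, 91, 92, 90, 92, 107, 115, 116, 115, 115, 114, 109, 104, 112, 120, 121, 121, 121, 123, 116, 79, 36, 15, 17, 28, 45, 45, 74, 89, 93]
125 [0.5087 0.5147 0.5208]
[114, 114, 114, 115, 115, 116, 114, 91, 47, 19, 14, 23, 46, 64, 87, 90, 55, 32, 76, 113, 123, 123, 121, 117, 105, 111, 115, 115, 119, 116, 69, 39, 72, 89, 91]
107 [0.5552 0.5598 0.5832]
```

Comparing the bar before and after, it has moved only about 46 mm, so the guard isn't fully back. I'll push again.

{"api": "play_rows", "payload": {
  "steps": [
    {"ax": 0,"ay": 0,"az": -7.1,"dx": 0,"dy": 0,"dz": 0,"claw": 0},
    {"ax": 0,"ay": 0,"az": -7.1,"dx": 0,"dy": 0,"dz": 0,"claw": 0},
    {"ax": 0,"ay": 0,"az": -7.1,"dx": 0,"dy": 0,"dz": 0,"claw": 0},
    {"ax": 0,"ay": 0,"az": 0,"dx": -45,"dy": -14,"dz": 0,"claw": 0},
    {"ax": 0,"ay": 0,"az": 0,"dx": -45,"dy": -14,"dz": 0,"claw": 0},
    {"ax": 0,"ay": 0,"az": 0,"dx": -45,"dy": -14,"dz": 0,"claw": 0},
    {"ax": 0,"ay": 0,"az": 0,"dx": -45,"dy": -14,"dz": 0,"claw": 0},
    {"ax": 0,"ay": 0,"az": 0,"dx": -45,"dy": -14,"dz": 0,"claw": 0},
    {"ax": 0,"ay": 0,"az": 0,"dx": -45,"dy": -14,"dz": 0,"claw": 0},
    {"ax": 0,"ay": 0,"az": 0,"dx": -45,"dy": -14,"dz": 0,"claw": 0},
    {"ax": 0,"ay": 0,"az": 0,"dx": -40,"dy": -14,"dz": 0,"claw": 0},
    {"ax": 0,"ay": 0,"az": 0,"dx": 0,"dy": 0,"dz": 45,"claw": 0},
    {"ax": 0,"ay": 0,"az": 0,"dx": 0,"dy": 0,"dz": 45,"claw": 0},
    {"ax": 0,"ay": 0,"az": 0,"dx": 0,"dy": 0,"dz": 20,"claw": 0},
    {"ax": 0,"ay": 0,"az": 0,"dx": 0,"dy": 0,"dz": 7,"claw": 0},
    {"ax": 0,"ay": 0,"az": 0,"dx": 0,"dy": 0,"dz": 0,"claw": 0}
  ]
}}

```text
time_s: 7.65
tcp_pos: [0.5088, 0.1516, 0.0801]
ee_rot: [[0.0, -1.0, -0.0], [-1.0, -0.0, -0.001], [0.001, 0.0, -1.0]]
wrist_force: [-0.1, 0.1, -0.3]
gripper_width: 0.005
gripper_force: 0.0
```

{"api": "play_rows", "payload": {
  "steps": [
    {"ax": 0,"ay": 0,"az": -0.8,"dx": 0,"dy": -10,"dz": 0,"claw": 0},
    {"ax": 0,"ay": 0,"az": 0,"dx": 0,"dy": -5,"dz": 0,"claw": 0},
    {"ax": 0,"ay": 0,"az": 0,"dx": 0,"dy": -5,"dz": 0,"claw": 0},
    {"ax": 0,"ay": 0,"az": 0,"dx": 0,"dy": -5,"dz": 0,"claw": 0},
    {"ax": 0,"ay": 0,"az": 0,"dx": 0,"dy": -5,"dz": 0,"claw": 0},
    {"ax": 0,"ay": 0,"az": 0,"dx": 0,"dy": 0,"dz": 0,"claw": 0}
  ]
}}

```text
time_s: 8.25
tcp_pos: [0.5393, 0.152, 0.0807]
ee_rot: [[0.016, -1.0, 0.001], [-1.0, -0.016, 0.0], [-0.0, -0.001, -1.0]]
wrist_force: [0.1, 0.7, 0.1]
gripper_width: 0.002
gripper_force: 0.0
```

{"api": "play_rows", "payload": {
  "steps": [
    {"ax": 0,"ay": 0,"az": 0,"dx": 0,"dy": -4,"dz": 0,"claw": 0},
    {"ax": 0,"ay": 0,"az": 0,"dx": 0,"dy": -4,"dz": 0,"claw": 0},
    {"ax": 0,"ay": 0,"az": 0,"dx": 0,"dy": -3,"dz": 0,"claw": 0},
    {"ax": 0,"ay": 0,"az": 0,"dx": 0,"dy": 0,"dz": 0,"claw": 0}
  ]
}}

```text
time_s: 8.65
tcp_pos: [0.5455, 0.1512, 0.0798]
ee_rot: [[0.015, -1.0, -0.009], [-1.0, -0.015, -0.003], [0.003, 0.009, -1.0]]
wrist_force: [-10.2, 1.8, 5.2]
gripper_width: 0.006
gripper_force: 4.9
```

Run:
```python
from h import *
import pickle
c=pickle.load(open("top0.pkl","rb")); print("plate rear0",ray(c,232,179.7,.0565), "bar front bottom", ray(c,232,201.5,.0565),"slot line",ray(c,232,186.5,.05))
c=capture("top"); P=cloud(c)
g=c["frame"].mean(2)
for a,b in [(196,206),(207,214),(252,258),(208,256)]: print(a,np.round(g[150:200,a:b].mean(1)).astype(int).tolist())
print([ (r,round(ray(c,232,r,.0565)[0],4)) for r in (155,160,165,170)])
cv2.imwrite("pics/t2.png",cv2.resize(c["frame"][145:215,185:285],None,fx=8,fy=8,interpolation=cv2.INTER_CUBIC))
```

```text
plate rear0 [0.56452382 0.15599105 0.0565    ] bar front bottom [0.50632304 0.15450128 0.0565    ] slot line [0.54768947 0.15607168 0.05      ]
196 [54, 60, 65, 68, 76, 84, 89, 95, 105, 118, 130, 139, 146, 152, 150, 150, 149, 148, 146, 143, 140, 137, 134, 131, 126, 123, 120, 114, 108, 102, 96, 88, 80, 69, 61, 57, 53, 51, 59, 71, 78, 82, 86, 90, 94, 93, 91, 92, 90, 88]
207 [47, 43, 42, 41, 40, 41, 38, 38, 40, 43, 48, 48, 47, 58, 72, 91, 109, 121, 128, 127, 123, 119, 113, 107, 101, 94, 85, 76, 68, 77, 89, 102, 104, 75, 65, 67, 41, 12, 44, 105, 127, 130, 130, 129, 121, 113, 106, 105, 110, 92]
252 [152, 129, 103, 88, 89, 88, 90, 87, 88, 88, 87, 89, 103, 113, 116, 117, 116, 115, 117, 118, 116, 116, 117, 117, 118, 118, 117, 117, 117, 118, 117, 118, 113, 88, 91, 95, 57, 35, 81, 119, 129, 129, 129, 126, 112, 121, 120, 115, 117, 118]
208 [73, 67, 60, 55, 54, 54, 53, 52, 52, 54, 57, 58, 61, 64, 67, 66, 66, 69, 74, 77, 77, 73, 69, 66, 63, 59, 56, 49, 39, 36, 37, 39, 42, 36, 38, 41, 31, 22, 36, 53, 57, 68, 88, 92, 84, 87, 90, 90, 90, 81]
[(155, np.float64(0.6315)), (160, np.float64(0.6178)), (165, np.float64(0.6042)), (170, np.float64(0.5907))]
```

View pics/t2.png

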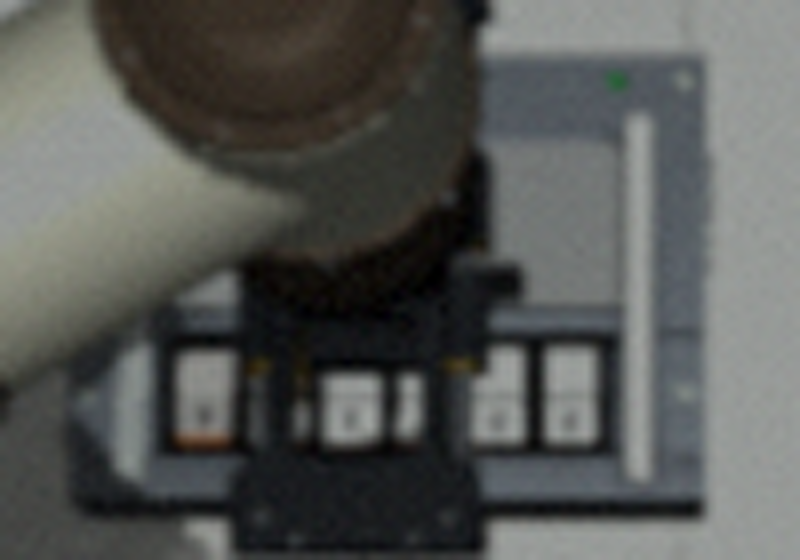

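{"api": "play_rows", "payload": {
  "steps": [
    {"ax": 0,"ay": 0,"az": 0,"dx": 0,"dy": -3,"dz": 0,"claw": 0},
    {"ax": 0,"ay": 0,"az": 0,"dx": 0,"dy": -3,"dz": 0,"claw": 0},
    {"ax": 0,"ay": 0,"az": 0,"dx": 0,"dy": 0,"dz": 0,"claw": 0}
  ]
}}

```text
time_s: 9.0
tcp_pos: [0.5459, 0.1509, 0.0796]
ee_rot: [[0.014, -1.0, -0.021], [-1.0, -0.014, -0.005], [0.005, 0.021, -1.0]]
wrist_force: [-24.7, 7.3, 16.6]
gripper_width: 0.008
gripper_force: 12.5
```

{"api": "play_rows", "payload": {
  "steps": [
    {"ax": 0,"ay": 0,"az": 0,"dx": 0,"dy": 15,"dz": 0,"claw": 0},
    {"ax": 0,"ay": 0,"az": 0,"dx": 0,"dy": 0,"dz": -40,"claw": 0},
    {"ax": 0,"ay": 0,"az": 0,"dx": 0,"dy": 0,"dz": -40,"claw": 0},
    {"ax": 0,"ay": 0,"az": 0,"dx": 44,"dy": 20,"dz": 0,"claw": 50},
    {"ax": 0,"ay": 0,"az": 0,"dx": 44,"dy": 20,"dz": 0,"claw": 50},
    {"ax": 0,"ay": 0,"az": 0,"dx": 44,"dy": 20,"dz": 0,"claw": 50},
    {"ax": 0,"ay": 0,"az": 0,"dx": 44,"dy": 20,"dz": 0,"claw": 50},
    {"ax": 0,"ay": 0,"az": 0,"dx": 44,"dy": 20,"dz": 0,"claw": 50},
    {"ax": 0,"ay": 0,"az": 0,"dx": 44,"dy": 20,"dz": 0,"claw": 50},
    {"ax": 0,"ay": 0,"az": 0,"dx": 44,"dy": 20,"dz": 0,"claw": 50},
    {"ax": 0,"ay": 0,"az": 0,"dx": 44,"dy": 20,"dz": 0,"claw": 50},
    {"ax": 0,"ay": 0,"az": 6.4,"dx": 0,"dy": 0,"dz": 0,"claw": 50},
    {"ax": 0,"ay": 0,"az": 6.4,"dx": 0,"dy": 0,"dz": 0,"claw": 50},
    {"ax": 0,"ay": 0,"az": 0,"dx": 0,"dy": 0,"dz": 0,"claw": 50},
    {"ax": 0,"ay": 0,"az": 0,"dx": 0,"dy": 0,"dz": 0,"claw": 50}
  ]
}}

```text
time_s: 10.5
tcp_pos: [0.3862, -0.2026, 0.1606]
ee_rot: [[-0.204, -0.979, 0.0], [-0.979, 0.204, -0.0], [0.0, -0.0, -1.0]]
wrist_force: [0.1, 0.5, 0.7]
gripper_width: 0.577
gripper_force: 0.0
```

Run:
```python
from h import *
c=capture("top"); s=sense(); R=np.array(s["ee_rot"]); x=R[:,0]; print(s["tcp_pos"],"az",np.degrees(np.arctan2(x[1],x[0]))%360, "shift", R.T@(np.array([.386,-.205,.022])-s["tcp_pos"])*1000)
g=c["frame"].mean(2); print(np.round(g[155:187,246:249].mean(1)).astype(int).tolist())
P=cloud(c); z=P[...,2]; k=(z[165:195,218:245]>.066)&(z[165:195,218:245]<.09); q=P[165:195,218:245][k]; print(len(q),np.round(np.percentile(q[:,0],[2,50,98]),4))
```

```text
[ 0.38628745 -0.20239081  0.16060269] az 258.2557694633631 shift [  2.61656131  -0.22700576 138.60266757]
[85, 86, 85, 85, 86, 84, 88, 98, 111, 115, 114, 115, 113, 114, 114, 115, 113, 114, 114, 116, 115, 114, 88, 44, 17, 15, 20, 45, 65, 87, 94, 58]
124 [0.5552 0.5595 0.5652]
```

{"api": "play_rows", "payload": {
  "steps": [
    {"ax": 0,"ay": 0,"az": 0,"dx": 2,"dy": 0,"dz": 40,"claw": 50},
    {"ax": 0,"ay": 0,"az": 0,"dx": 0,"dy": 0,"dz": 40,"claw": 50},
    {"ax": 0,"ay": 0,"az": 0,"dx": 0,"dy": 0,"dz": 35,"claw": 50},
    {"ax": 0,"ay": 0,"az": 0,"dx": 0,"dy": 0,"dz": 18,"claw": 50},
    {"ax": 0,"ay": 0,"az": 0,"dx": 0,"dy": 0,"dz": 5,"claw": 50},
    {"ax": 0,"ay": 0,"az": 0,"dx": 0,"dy": 0,"dz": 0,"claw": 50},
    {"ax": 0,"ay": 0,"az": 0,"dx": 0,"dy": 0,"dz": 0,"claw": 0},
    {"ax": 0,"ay": 0,"az": 0,"dx": 0,"dy": 0,"dz": 0,"claw": 0},
    {"ax": 0,"ay": 0,"az": 0,"dx": 0,"dy": 0,"dz": 0,"claw": 0},
    {"ax": 0,"ay": 0,"az": 0,"dx": 0,"dy": 0,"dz": 0,"claw": 0},
    {"ax": 0,"ay": 0,"az": 0,"dx": 0,"dy": 0,"dz": 0,"claw": 0},
    {"ax": 0,"ay": 0,"az": 0,"dx": 0,"dy": 0,"dz": 0,"claw": 0}
  ]
}}

```text
time_s: 11.75
tcp_pos: [0.3857, -0.2046, 0.023]
ee_rot: [[-0.206, -0.979, 0.0], [-0.979, 0.206, -0.0], [0.0, -0.0, -1.0]]
wrist_force: [-2.0, 1.3, 6.6]
gripper_width: 0.252
gripper_force: 30.0
```

{"api": "play_rows", "payload": {
  "steps": [
    {"ax": 0,"ay": 0,"az": 0,"dx": 0,"dy": 0,"dz": -15,"claw": 0},
    {"ax": 0,"ay": 0,"az": 0,"dx": 0,"dy": 0,"dz": -30,"claw": 0},
    {"ax": 0,"ay": 0,"az": 0,"dx": 0,"dy": 0,"dz": -40,"claw": 0},
    {"ax": 0,"ay": 0,"az": 0,"dx": 0,"dy": 0,"dz": -40,"claw": 0},
    {"ax": 0,"ay": 0,"az": 0,"dx": 0,"dy": 0,"dz": -40,"claw": 0},
    {"ax": 0,"ay": 0,"az": -6.4,"dx": 0,"dy": 0,"dz": -30,"claw": 0},
    {"ax": 0,"ay": 0,"az": -6.4,"dx": 0,"dy": 0,"dz": 0,"claw": 0},
    {"ax": 0,"ay": 8,"az": 0,"dx": 0,"dy": 0,"dz": 0,"claw": 0},
    {"ax": 0,"ay": 8,"az": 0,"dx": 0,"dy": 0,"dz": 0,"claw": 0},
    {"ax": 0,"ay": 8,"az": 0,"dx": 0,"dy": 0,"dz": 0,"claw": 0},
    {"ax": 0,"ay": 8,"az": 0,"dx": 0,"dy": 0,"dz": 0,"claw": 0},
    {"ax": 0,"ay": 8,"az": 0,"dx": 0,"dy": 0,"dz": 0,"claw": 0},
    {"ax": 0,"ay": 8,"az": 0,"dx": 0,"dy": 0,"dz": 0,"claw": 0},
    {"ax": 0,"ay": 0,"az": 0,"dx": 0,"dy": 0,"dz": 0,"claw": 0}
  ]
}}

```text
time_s: 13.15
tcp_pos: [0.3846, -0.2039, 0.2154]
ee_rot: [[0.018, -1.0, 0.01], [-0.667, -0.02, -0.745], [0.745, 0.007, -0.667]]
wrist_force: [-0.8, -0.5, -0.5]
gripper_width: 0.246
gripper_force: 30.0
```

Run:
```python
from h import *
s=sense(); print(s["tcp_pos"],s["ee_rot"].round(3).tolist(),s["joints"].round(1),s["gripper_width"])
for n in ("scene","top"):
    c=capture(n); P=cloud(c); R=s["ee_rot"]; tip=s["tcp_pos"]+R@np.array([-.129,0,.006])
    q=np.array(c["rotation"]).T@(tip-np.array(c["xyz"])); print(n,"predicted tip",tip.round(4),"px",c["cx"]+c["fx"]*q[0]/q[2],c["cy"]+c["fy"]*q[1]/q[2])
    u,v=int(c["cx"]+c["fx"]*q[0]/q[2]),int(c["cy"]+c["fy"]*q[1]/q[2])
    cv2.imwrite(f"pics/g_{n}.png",cv2.resize(c["frame"][max(v-45,0):v+45,max(u-60,0):u+60],None,fx=3.3,fy=3.3,interpolation=cv2.INTER_CUBIC)); print(max(v-45,0),max(u-60,0))
cv2.imwrite("pics/g.png",np.hstack([cv2.imread("pics/g_scene.png"),cv2.imread("pics/g_top.png")]))
```

```text
[ 0.38455516 -0.20393916  0.21542533] [[0.018, -1.0, 0.01], [-0.667, -0.02, -0.745], [0.745, 0.007, -0.667]] [ 15.4   5.9 -56.5  56.6 -59.7 -58.2] 0.24584679838380272
scene predicted tip [ 0.3822 -0.1223  0.1154] px 339.3943986415784 189.58963617917607
144 279
top predicted tip [ 0.3822 -0.1223  0.1154] px 341.7958214425943 248.3883385751389
203 281
```

View pics/g.png

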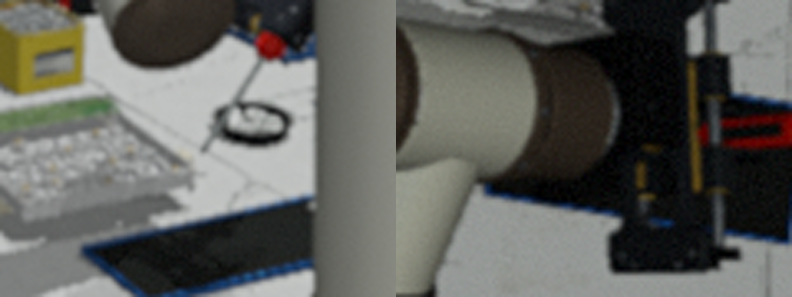

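{"api": "play_rows", "payload": {
  "steps": [
    {"ax": 0,"ay": 0,"az": 0,"dx": -27.6,"dy": -17.5,"dz": -31,"claw": 0},
    {"ax": 0,"ay": 0,"az": 0,"dx": -27.6,"dy": -17.5,"dz": -31,"claw": 0},
    {"ax": 0,"ay": 0,"az": 0,"dx": -27.6,"dy": -17.5,"dz": -31,"claw": 0},
    {"ax": 0,"ay": 0,"az": 0,"dx": -27.6,"dy": -17.5,"dz": -31,"claw": 0},
    {"ax": 0,"ay": 0,"az": 0,"dx": -27.6,"dy": -17.5,"dz": -31,"claw": 0},
    {"ax": 0,"ay": 0,"az": 0,"dx": -27.6,"dy": -17.5,"dz": -31,"claw": 0},
    {"ax": 0,"ay": 0,"az": 0,"dx": -27.6,"dy": -17.5,"dz": -31,"claw": 0},
    {"ax": 0,"ay": 0,"az": 0,"dx": -27.6,"dy": -17.5,"dz": -31,"claw": 0},
    {"ax": 0,"ay": 0,"az": 0,"dx": 0,"dy": 0,"dz": 0,"claw": 0},
    {"ax": 0,"ay": 0,"az": 0,"dx": 0,"dy": 0,"dz": 0,"claw": 0}
  ]
}}

```text
time_s: 14.25
tcp_pos: [0.5207, 0.1303, 0.2191]
ee_rot: [[0.01, -1.0, 0.011], [-0.672, -0.015, -0.741], [0.741, 0.001, -0.672]]
wrist_force: [-0.2, -1.6, -1.1]
gripper_width: 0.251
gripper_force: 30.0
```

```bash
cat > look.py <<'E'
from h import *
import sys
s=sense(); R=s["ee_rot"]; tip=s["tcp_pos"]+R@np.array([-.129,0,.006]); print(s["tcp_pos"],R.round(3).tolist(),s["wrist_force"].round(1),s["joints"].round(1),"tip",tip.round(4))
for n in ("scene","top"):
    c=capture(n)
    def px(p): q=np.array(c["rotation"]).T@(np.array(p)-np.array(c["xyz"])); return c["cx"]+c["fx"]*q[0]/q[2],c["cy"]+c["fy"]*q[1]/q[2]
    u,v=px(tip); a,b=px([.512,.2125,.050]); print(n,"tip",u,v,"rocker front",a,b)
    x,y=int(a)-40,int(b)-45; print("crop origin",x,y)
    cv2.imwrite(f"pics/l_{n}.png",cv2.resize(c["frame"][y:y+60,x:x+80],None,fx=5,fy=5,interpolation=cv2.INTER_CUBIC))
cv2.imwrite(sys.argv[1],np.hstack([cv2.imread("pics/l_scene.png"),cv2.imread("pics/l_top.png")]))
E
python3 look.py pics/l1.png
```

```text
[0.52071    0.13031731 0.21908734] [[0.01, -1.0, 0.011], [-0.672, -0.015, -0.741], [0.741, 0.001, -0.672]] [-0.2 -1.6 -1.1] [ 46.5  27.1 -19.4  31.5 -83.  -60.9] tip [0.5194 0.2125 0.1195]
scene tip 208.93267014741656 199.2946503593366 rocker front 211.4278760505279 223.77660666985054
crop origin 171 178
top tip 206.74572351922762 191.36219501180597 rocker front 210.11271706604342 199.52837226873353
crop origin 170 154
```

View pics/l1.png

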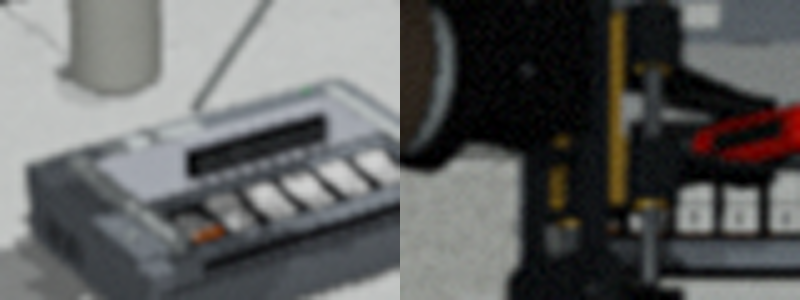

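{"api": "play_rows", "payload": {
  "steps": [
    {"ax": 0,"ay": 0,"az": 0,"dx": -10.2,"dy": 1,"dz": 9.2,"claw": 0},
    {"ax": 0,"ay": 0,"az": 0,"dx": -10.2,"dy": 1,"dz": 9.2,"claw": 0},
    {"ax": 0,"ay": 0,"az": 0,"dx": -10.2,"dy": 1,"dz": 9.2,"claw": 0},
    {"ax": 0,"ay": 0,"az": 0,"dx": -10.2,"dy": 0,"dz": 9.2,"claw": 0},
    {"ax": 0,"ay": 0,"az": 0,"dx": -3,"dy": 0,"dz": 2.7,"claw": 0},
    {"ax": 0,"ay": 0,"az": 0,"dx": -1.5,"dy": 0,"dz": 1.35,"claw": 0},
    {"ax": 0,"ay": 0,"az": 0,"dx": 0,"dy": 0,"dz": 0,"claw": 0},
    {"ax": 0,"ay": 0,"az": 0,"dx": 0,"dy": 0,"dz": 0,"claw": 0}
  ]
}}

```text
time_s: 15.15
tcp_pos: [0.5176, 0.1299, 0.1587]
ee_rot: [[0.01, -1.0, 0.012], [-0.669, -0.016, -0.743], [0.743, -0.001, -0.67]]
wrist_force: [1.1, 0.8, -1.1]
gripper_width: 0.249
gripper_force: 30.0
```

```bash
python3 look.py pics/l2.png
```

```text
[0.51763271 0.12985869 0.15873757] [[0.01, -1.0, 0.012], [-0.669, -0.016, -0.743], [0.743, -0.001, -0.67]] [ 1.1  0.8 -1.1] [ 46.6  30.7 -23.3  32.2 -76.7 -65.1] tip [0.5164 0.2118 0.0589]
scene tip 210.7274436725546 220.12445958588006 rocker front 211.4278760505279 223.77660666985054
crop origin 171 178
top tip 210.02865582583073 197.23667982264394 rocker front 210.11271706604342 199.52837226873353
crop origin 170 154
```

View pics/l2.png

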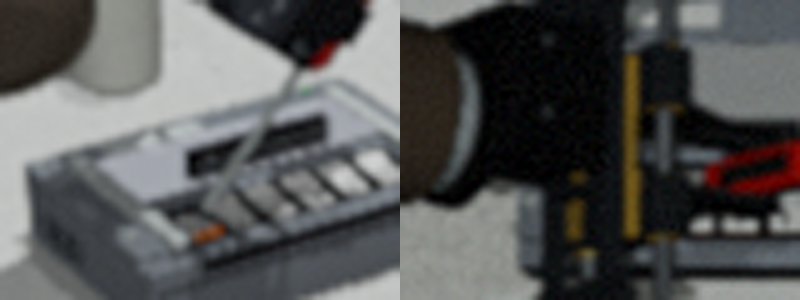

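{"api": "play_rows", "payload": {
  "steps": [
    {"ax": 0,"ay": 0,"az": 0,"dx": -1.5,"dy": 0,"dz": 1.35,"claw": 0},
    {"ax": 0,"ay": 0,"az": 0,"dx": -1.5,"dy": 0,"dz": 1.35,"claw": 0},
    {"ax": 0,"ay": 0,"az": 0,"dx": -1.5,"dy": 0,"dz": 1.35,"claw": 0},
    {"ax": 0,"ay": 0,"az": 0,"dx": -1.5,"dy": 0,"dz": 1.35,"claw": 0},
    {"ax": 0,"ay": 0,"az": 0,"dx": -1.5,"dy": 0,"dz": 1.35,"claw": 0},
    {"ax": 0,"ay": 0,"az": 0,"dx": 0,"dy": 0,"dz": 0,"claw": 0}
  ]
}}

```text
time_s: 15.85
tcp_pos: [0.5173, 0.1296, 0.148]
ee_rot: [[0.011, -1.0, 0.012], [-0.669, -0.016, -0.743], [0.743, 0.0, -0.669]]
wrist_force: [0.5, -0.1, -1.1]
gripper_width: 0.249
gripper_force: 30.0
```

{"api": "play_rows", "payload": {
  "steps": [
    {"ax": 0,"ay": 0,"az": 0,"dx": -1.5,"dy": 0,"dz": 1.35,"claw": 0},
    {"ax": 0,"ay": 0,"az": 0,"dx": 0,"dy": 0,"dz": 0,"claw": 0},
    {"ax": 0,"ay": 0,"az": 0,"dx": 0,"dy": 0,"dz": 0,"claw": 0}
  ]
}}

```text
time_s: 16.15
tcp_pos: [0.5174, 0.1296, 0.1465]
ee_rot: [[0.01, -1.0, 0.012], [-0.669, -0.016, -0.743], [0.743, -0.0, -0.669]]
wrist_force: [0.3, -0.4, 0.4]
gripper_width: 0.249
gripper_force: 30.0
```

{"api": "play_rows", "payload": {
  "steps": [
    {"ax": 0,"ay": 0,"az": 0,"dx": -1.1,"dy": 0,"dz": 1,"claw": 0},
    {"ax": 0,"ay": 0,"az": 0,"dx": -1.1,"dy": 0,"dz": 1,"claw": 0},
    {"ax": 0,"ay": 0,"az": 0,"dx": 0,"dy": 0,"dz": 0,"claw": 0},
    {"ax": 0,"ay": 0,"az": 0,"dx": 0,"dy": 0,"dz": 0,"claw": 0}
  ]
}}

```text
time_s: 16.55
tcp_pos: [0.5174, 0.1288, 0.1446]
ee_rot: [[0.01, -1.0, 0.012], [-0.667, -0.015, -0.745], [0.745, -0.0, -0.667]]
wrist_force: [1.4, -3.1, 5.3]
gripper_width: 0.251
gripper_force: 30.0
```

```bash
cat > orange.py <<'E'
from h import *
import pickle
for c in (pickle.load(open("scene0.pkl","rb")),capture("scene")):
    h=cv2.cvtColor(c["frame"],cv2.COLOR_BGR2HSV)[190:245,185:280].astype(int); m=(h[...,0]<20)&(h[...,1]>120)&(h[...,2]>60); print("orange px",m.sum(),np.argwhere(m).mean(0) if m.any() else "")
s=sense(); print(s["wrist_force"].round(2),s["moment"].round(2),(s["tcp_pos"]+s["ee_rot"]@[-.129,0,.006]).round(4))
E
python3 orange.py
```

```text
orange px 4 [34.5 27.5]
orange px 7 [ 3.28571429 51.        ]
[-0.22 -2.61  4.84] [ 0.09 -0.02  0.08] [0.5162 0.2104 0.0445]
```

{"api": "play_rows", "payload": {
  "steps": [
    {"ax": 0,"ay": 0,"az": 0,"dx": 3.7,"dy": 0,"dz": -3.3,"claw": 0},
    {"ax": 0,"ay": 0,"az": 0,"dx": 7.4,"dy": 0,"dz": -6.7,"claw": 0},
    {"ax": 0,"ay": 0,"az": 0,"dx": 22.3,"dy": 0,"dz": -20,"claw": 0},
    {"ax": 0,"ay": 0,"az": 0,"dx": 22.3,"dy": 0,"dz": -20,"claw": 0},
    {"ax": 0,"ay": 0,"az": 0,"dx": 0,"dy": 0,"dz": 0,"claw": 0}
  ]
}}

```text
time_s: 17.1
tcp_pos: [0.5188, 0.131, 0.2219]
ee_rot: [[0.007, -1.0, 0.017], [-0.673, -0.017, -0.739], [0.739, -0.007, -0.673]]
wrist_force: [0.7, 0.2, -0.8]
gripper_width: 0.251
gripper_force: 30.0
```

```bash
python3 orange.py
python3 - <<'E'
from h import *
s=sense(); print(s["tcp_pos"],s["gripper_width"],(s["ee_rot"].T@(np.array([.3857,-.2046,.21])-s["tcp_pos"])*1000).round(1))
E
```

```text
orange px 4 [34.5 27.5]
orange px 0 
[ 0.75 -1.32 -1.04] [ 1.74  0.08 -0.02] [0.517  0.2127 0.1203]
[0.51794202 0.13037475 0.21979524] 0.24756839364981195 [216.9 137.7 252.6]
```

{"api": "play_rows", "payload": {
  "steps": [
    {"ax": 0,"ay": 0,"az": 0,"dx": 27.1,"dy": 17.2,"dz": 31.6,"claw": 0},
    {"ax": 0,"ay": 0,"az": 0,"dx": 27.1,"dy": 17.2,"dz": 31.6,"claw": 0},
    {"ax": 0,"ay": 0,"az": 0,"dx": 27.1,"dy": 17.2,"dz": 31.6,"claw": 0},
    {"ax": 0,"ay": 0,"az": 0,"dx": 27.1,"dy": 17.2,"dz": 31.6,"claw": 0},
    {"ax": 0,"ay": 0,"az": 0,"dx": 27.1,"dy": 17.2,"dz": 31.6,"claw": 0},
    {"ax": 0,"ay": 0,"az": 0,"dx": 27.1,"dy": 17.2,"dz": 31.6,"claw": 0},
    {"ax": 0,"ay": 0,"az": 0,"dx": 27.1,"dy": 17.2,"dz": 31.6,"claw": 0},
    {"ax": 0,"ay": 0,"az": 0,"dx": 27.1,"dy": 17.2,"dz": 31.6,"claw": 0},
    {"ax": 0,"ay": -8,"az": 0,"dx": 0,"dy": 0,"dz": 0,"claw": 0},
    {"ax": 0,"ay": -8,"az": 0,"dx": 0,"dy": 0,"dz": 0,"claw": 0},
    {"ax": 0,"ay": -8,"az": 0,"dx": 0,"dy": 0,"dz": 0,"claw": 0},
    {"ax": 0,"ay": -8,"az": 0,"dx": 0,"dy": 0,"dz": 0,"claw": 0},
    {"ax": 0,"ay": -8,"az": 0,"dx": 0,"dy": 0,"dz": 0,"claw": 0},
    {"ax": 0,"ay": -8,"az": 0,"dx": 0,"dy": 0,"dz": 0,"claw": 0},
    {"ax": 0,"ay": 0,"az": 6.3,"dx": 0,"dy": 0,"dz": 0,"claw": 0},
    {"ax": 0,"ay": 0,"az": 6.3,"dx": 0,"dy": 0,"dz": 0,"claw": 0},
    {"ax": 0,"ay": 0,"az": 0,"dx": 0,"dy": 0,"dz": 0,"claw": 0}
  ]
}}

```text
time_s: 18.85
tcp_pos: [0.3843, -0.2057, 0.2092]
ee_rot: [[-0.204, -0.979, -0.002], [-0.979, 0.204, 0.001], [-0.0, 0.002, -1.0]]
wrist_force: [0.6, 0.0, -2.2]
gripper_width: 0.249
gripper_force: 30.0
```

Run:
```python
from h import *
s=sense(); R=s["ee_rot"]; print(s["tcp_pos"],R.round(4).tolist(),(R.T@(np.array([.3857,-.2046,.025])-s["tcp_pos"])*1000).round(1))
c=capture("top"); tip=s["tcp_pos"]+R@[-.129,0,.006]; sh=s["tcp_pos"]+R@[-.06,0,.006]
for p in (tip,sh):
    q=np.array(c["rotation"]).T@(p-np.array(c["xyz"])); print(p,c["cx"]+c["fx"]*q[0]/q[2],c["cy"]+c["fy"]*q[1]/q[2])
m=np.zeros(c["frame"].shape[:2],np.uint8); P=cloud(c)
q=P[215:285,300:365].reshape(-1,3); q=q[(q[:,2]>.15)&(q[:,2]<.22)]; q=q[q[:,1]>s["tcp_pos"][1]+.05]
for i in q[np.argsort(q[:,1])][::8]: print(i.round(4))
```

```text
[ 0.38431615 -0.20566724  0.20916936] [[-0.2036, -0.979, -0.002], [-0.979, 0.2036, 0.0009], [-0.0005, 0.0022, -1.0]] [ -1.2  -1.5 184.2]
[ 0.41057122 -0.07936453  0.20322832] 328.51874873864256 232.42465336123013
[ 0.39652123 -0.14691893  0.20319679] 358.19081182091077 238.9348399466794
```

{"api": "play_rows", "payload": {
  "steps": [
    {"ax": 0,"ay": 0,"az": 0,"dx": -1,"dy": -1.5,"dz": 40,"claw": 0},
    {"ax": 0,"ay": 0,"az": 0,"dx": 0,"dy": 0,"dz": 40,"claw": 0},
    {"ax": 0,"ay": 0,"az": 0,"dx": 0,"dy": 0,"dz": 40,"claw": 0},
    {"ax": 0,"ay": 0,"az": 0,"dx": 0,"dy": 0,"dz": 30,"claw": 0},
    {"ax": 0,"ay": 0,"az": 0,"dx": 0,"dy": 0,"dz": 15,"claw": 0},
    {"ax": 0,"ay": 0,"az": 0,"dx": 0,"dy": 0,"dz": 8,"claw": 0},
    {"ax": 0,"ay": 0,"az": 0,"dx": 0,"dy": 0,"dz": 5,"claw": 0},
    {"ax": 0,"ay": 0,"az": 0,"dx": 0,"dy": 0,"dz": 3,"claw": 0},
    {"ax": 0,"ay": 0,"az": 0,"dx": 0,"dy": 0,"dz": 1,"claw": 0},
    {"ax": 0,"ay": 0,"az": 0,"dx": 0,"dy": 0,"dz": 1,"claw": 0},
    {"ax": 0,"ay": 0,"az": 0,"dx": 0,"dy": 0,"dz": 0,"claw": 0},
    {"ax": 0,"ay": 0,"az": 0,"dx": 0,"dy": 0,"dz": 0,"claw": 0}
  ]
}}

```text
time_s: 20.1
tcp_pos: [0.387, -0.205, 0.0275]
ee_rot: [[-0.202, -0.979, 0.001], [-0.979, 0.202, -0.0], [-0.0, -0.001, -1.0]]
wrist_force: [0.6, 0.1, -0.5]
gripper_width: 0.251
gripper_force: 30.0
```

{"api": "play_rows", "payload": {
  "steps": [
    {"ax": 0,"ay": 0,"az": 0,"dx": 0,"dy": 0,"dz": 1.5,"claw": 0},
    {"ax": 0,"ay": 0,"az": 0,"dx": 0,"dy": 0,"dz": 1.5,"claw": 0},
    {"ax": 0,"ay": 0,"az": 0,"dx": 0,"dy": 0,"dz": 0.8,"claw": 0},
    {"ax": 0,"ay": 0,"az": 0,"dx": 0,"dy": 0,"dz": 0,"claw": 0},
    {"ax": 0,"ay": 0,"az": 0,"dx": 0,"dy": 0,"dz": 0,"claw": 0}
  ]
}}

```text
time_s: 20.6
tcp_pos: [0.3867, -0.2049, 0.0234]
ee_rot: [[-0.203, -0.979, -0.0], [-0.979, 0.203, 0.0], [0.0, 0.0, -1.0]]
wrist_force: [-0.3, 1.3, 1.0]
gripper_width: 0.247
gripper_force: 30.0
```

{"api": "play_rows", "payload": {
  "steps": [
    {"ax": 0,"ay": 0,"az": 0,"dx": 0,"dy": 0,"dz": 0,"claw": 45},
    {"ax": 0,"ay": 0,"az": 0,"dx": 0,"dy": 0,"dz": 0,"claw": 45},
    {"ax": 0,"ay": 0,"az": 0,"dx": 0,"dy": 0,"dz": 0,"claw": 45},
    {"ax": 0,"ay": 0,"az": 0,"dx": 0,"dy": 0,"dz": 0,"claw": 45},
    {"ax": 0,"ay": 0,"az": 0,"dx": 0,"dy": 0,"dz": -20,"claw": 45},
    {"ax": 0,"ay": 0,"az": 0,"dx": 0,"dy": 0,"dz": -40,"claw": 45},
    {"ax": 0,"ay": 0,"az": 0,"dx": 0,"dy": 0,"dz": -45,"claw": 45},
    {"ax": 0,"ay": 0,"az": 0,"dx": 0,"dy": 0,"dz": -45,"claw": 45},
    {"ax": 0,"ay": 0,"az": -6.3,"dx": 0,"dy": 0,"dz": 0,"claw": 0},
    {"ax": 0,"ay": 0,"az": -6.3,"dx": 0,"dy": 0,"dz": 0,"claw": 0},
    {"ax": 0,"ay": 0,"az": 0,"dx": -35.4,"dy": -21.8,"dz": 0,"claw": 0},
    {"ax": 0,"ay": 0,"az": 0,"dx": -35.4,"dy": -21.8,"dz": 0,"claw": 0},
    {"ax": 0,"ay": 0,"az": 0,"dx": -35.4,"dy": -21.8,"dz": 0,"claw": 0},
    {"ax": 0,"ay": 0,"az": 0,"dx": -35.4,"dy": -21.8,"dz": 0,"claw": 0},
    {"ax": 0,"ay": 0,"az": 0,"dx": -35.4,"dy": -21.8,"dz": 0,"claw": 0},
    {"ax": 0,"ay": 0,"az": 0,"dx": -35.4,"dy": -21.8,"dz": 0,"claw": 0},
    {"ax": 0,"ay": 0,"az": 0,"dx": -35.4,"dy": -21.8,"dz": 0,"claw": 0},
    {"ax": 0,"ay": 0,"az": 0,"dx": -35.4,"dy": -21.8,"dz": 0,"claw": 0},
    {"ax": 0,"ay": 0,"az": 0,"dx": -35.4,"dy": -21.8,"dz": 0,"claw": 0},
    {"ax": 0,"ay": 0,"az": 0,"dx": -35.4,"dy": -21.8,"dz": 0,"claw": 0}
  ]
}}

```text
time_s: 22.6
tcp_pos: [0.5996, 0.154, 0.1731]
ee_rot: [[0.016, -1.0, -0.0], [-1.0, -0.016, -0.0], [0.0, 0.0, -1.0]]
wrist_force: [0.5, -0.0, 0.4]
gripper_width: 0.005
gripper_force: 0.0
```

Run:
```python
from h import *
s=sense(); print(s["tcp_pos"],s["ee_rot"].round(3).tolist(),s["gripper_width"])
c=capture("top"); f=c["frame"]; hsv=cv2.cvtColor(f,cv2.COLOR_BGR2HSV).astype(int); h,S,v=hsv[...,0],hsv[...,1],hsv[...,2]
m=np.zeros(h.shape,bool); m[222:275,310:405]=1
for nm,k,z in (("red",((h<10)|(h>170))&(S>120)&(v>60)&m,.022),("shaft",(f.min(2)>70)&m,.019)):
    n,l,st,ce=cv2.connectedComponentsWithStats(k.astype(np.uint8),connectivity=8)
    vv,uu=np.nonzero(k); q=np.array([ray(c,a,b,z)[:2] for a,b in zip(uu,vv)])*1000
    for i in range(1,n):
        if st[i,4]>8:
            vv,uu=np.nonzero(l==i); q=np.array([ray(c,a,b,z)[:2] for a,b in zip(uu,vv)])*1000; print(nm,st[i],cv2.minAreaRect(q.astype(np.float32)))
print("z driver",np.median(cloud(c)[...,2][242:252,365:385]))
```

```text
[0.59955076 0.15402877 0.17307265] [[0.016, -1.0, -0.0], [-1.0, -0.016, -0.0], [0.0, 0.0, -1.0]] 0.004682657501482688
red [355 244  35  14 242] ((385.9425048828125, -215.89898681640625), (93.00633239746094, 22.859230041503906), 78.1255111694336)
shaft [310 222   4  24  53] ((429.5684509277344, -56.17900848388672), (61.75685501098633, 8.029570579528809), 0.021014010533690453)
shaft [327 222  78  13 532] ((446.1092529296875, -201.19607543945312), (32.35393524169922, 206.64959716796875), 0.7472595572471619)
shaft [321 239  34   9  84] ((404.6567077636719, -125.21992492675781), (89.93722534179688, 6.391266345977783), 78.11786651611328)
shaft [400 239   5  36 102] ((371.44775390625, -296.2309875488281), (10.671225547790527, 92.93097686767578), 88.34795379638672)
shaft [310 262  73  13 479] ((323.7331848144531, -144.73260498046875), (192.04661560058594, 31.088647842407227), 81.2489242553711)
z driver 0.01310509283906347
```

{"api": "play_rows", "payload": {
  "steps": [
    {"ax": 0,"ay": 0,"az": 0,"dx": 0,"dy": 0,"dz": 40,"claw": 0},
    {"ax": 0,"ay": 0,"az": 0,"dx": 0,"dy": 0,"dz": 35,"claw": 0},
    {"ax": 0,"ay": 0,"az": 0,"dx": 0,"dy": 0,"dz": 14,"claw": 0},
    {"ax": 0,"ay": 0,"az": 0,"dx": 0,"dy": 0,"dz": 5,"claw": 0},
    {"ax": 0,"ay": 0,"az": 0,"dx": 0,"dy": 10,"dz": 0,"claw": 0},
    {"ax": 0,"ay": 0,"az": 0,"dx": 0,"dy": 8,"dz": 0,"claw": 0},
    {"ax": 0,"ay": 0,"az": 0,"dx": 0,"dy": 8,"dz": 0,"claw": 0},
    {"ax": 0,"ay": 0,"az": 0,"dx": 0,"dy": 8,"dz": 0,"claw": 0},
    {"ax": 0,"ay": 0,"az": 0,"dx": 0,"dy": 8,"dz": 0,"claw": 0},
    {"ax": 0,"ay": 0,"az": 0,"dx": 0,"dy": 8,"dz": 0,"claw": 0},
    {"ax": 0,"ay": 0,"az": 0,"dx": 0,"dy": 8,"dz": 0,"claw": 0},
    {"ax": 0,"ay": 0,"az": 0,"dx": 0,"dy": 8,"dz": 0,"claw": 0},
    {"ax": 0,"ay": 0,"az": 0,"dx": 0,"dy": 0,"dz": 0,"claw": 0}
  ]
}}

```text
time_s: 23.95
tcp_pos: [0.5314, 0.1512, 0.0792]
ee_rot: [[0.016, -1.0, -0.002], [-1.0, -0.016, -0.001], [0.001, 0.002, -1.0]]
wrist_force: [0.7, 0.7, -0.2]
gripper_width: 0.007
gripper_force: 0.0
```

{"api": "play_rows", "payload": {
  "steps": [
    {"ax": 0,"ay": 0,"az": 0,"dx": 0,"dy": 4,"dz": 0,"claw": 0},
    {"ax": 0,"ay": 0,"az": 0,"dx": 0,"dy": 4,"dz": 0,"claw": 0},
    {"ax": 0,"ay": 0,"az": 0,"dx": 0,"dy": 4,"dz": 0,"claw": 0},
    {"ax": 0,"ay": 0,"az": 0,"dx": 0,"dy": 0,"dz": 0,"claw": 0}
  ]
}}

```text
time_s: 24.35
tcp_pos: [0.5203, 0.1511, 0.0791]
ee_rot: [[0.016, -1.0, -0.001], [-1.0, -0.016, -0.0], [0.0, 0.001, -1.0]]
wrist_force: [-0.3, -0.4, -0.2]
gripper_width: 0.003
gripper_force: 0.0
```

{"api": "play_rows", "payload": {
  "steps": [
    {"ax": 0,"ay": 0,"az": 0,"dx": 0,"dy": 3,"dz": 0,"claw": 0},
    {"ax": 0,"ay": 0,"az": 0,"dx": 0,"dy": 3,"dz": 0,"claw": 0},
    {"ax": 0,"ay": 0,"az": 0,"dx": 0,"dy": 0,"dz": 0,"claw": 0}
  ]
}}

```text
time_s: 24.65
tcp_pos: [0.5174, 0.1518, 0.0798]
ee_rot: [[0.017, -1.0, 0.005], [-1.0, -0.017, 0.002], [-0.002, -0.005, -1.0]]
wrist_force: [6.6, -0.8, -4.5]
gripper_width: 0.005
gripper_force: 3.5
```

```bash
cat > bar.py <<'E'
from h import *
import pickle
for c in (pickle.load(open("top0.pkl","rb")),capture("top")):
    P=cloud(c); z=P[...,2]; w=slice(165,210),slice(214,252); k=(z[w]>.066)&(z[w]<.085); q=P[w][k]; print(len(q),np.round(np.percentile(q[:,0],[2,50,98]),4))
    print(np.round(c["frame"][172:206,246:249].mean((1,2))).astype(int).tolist())
s=sense(); print(s["wrist_force"],s["tcp_pos"])
E
python3 bar.py
```

```text
173 [0.5094 0.5145 0.5208]
[92, 91, 92, 91, 91, 93, 90, 92, 107, 116, 116, 116, 116, 114, 111, 105, 117, 126, 128, 127, 128, 127, 121, 84, 38, 17, 14, 26, 45, 46, 74, 89, 93, 98]
20 [0.5006 0.505  0.5357]
[94, 93, 92, 90, 87, 88, 88, 86, 87, 88, 88, 95, 107, 109, 103, 100, 115, 125, 128, 123, 120, 120, 117, 120, 119, 117, 111, 64, 21, 10, 14, 37, 62, 91]
[ 7.8985654  -2.11742165 -3.4190292 ] [0.51737453 0.15179347 0.07978215]
```

{"api": "play_rows", "payload": {
  "steps": [
    {"ax": 0,"ay": 0,"az": 0,"dx": 0,"dy": 2,"dz": 0,"claw": 0},
    {"ax": 0,"ay": 0,"az": 0,"dx": 0,"dy": 0,"dz": 0,"claw": 0},
    {"ax": 0,"ay": 0,"az": 0,"dx": 0,"dy": -12,"dz": 0,"claw": 0},
    {"ax": 0,"ay": 0,"az": 0,"dx": 0,"dy": -8,"dz": 0,"claw": 0},
    {"ax": 0,"ay": 0,"az": 0,"dx": 0,"dy": 0,"dz": -20,"claw": 0},
    {"ax": 0,"ay": 0,"az": 0,"dx": 0,"dy": 0,"dz": -40,"claw": 0},
    {"ax": 0,"ay": 0,"az": 0,"dx": 0,"dy": 0,"dz": -40,"claw": 0},
    {"ax": 0,"ay": 0,"az": 0,"dx": 40,"dy": 20,"dz": 0,"claw": 0},
    {"ax": 0,"ay": 0,"az": 0,"dx": 40,"dy": 20,"dz": 0,"claw": 0},
    {"ax": 0,"ay": 0,"az": 0,"dx": 40,"dy": 20,"dz": 0,"claw": 0},
    {"ax": 0,"ay": 0,"az": 0,"dx": 40,"dy": 20,"dz": 0,"claw": 0},
    {"ax": 0,"ay": 0,"az": 0,"dx": 40,"dy": 20,"dz": 0,"claw": 0},
    {"ax": 0,"ay": 0,"az": 0,"dx": 40,"dy": 20,"dz": 0,"claw": 0},
    {"ax": 0,"ay": 0,"az": 0,"dx": 0,"dy": 0,"dz": 0,"claw": 0},
    {"ax": 0,"ay": 0,"az": 0,"dx": 0,"dy": 0,"dz": 0,"claw": 0}
  ]
}}

```text
time_s: 26.2
tcp_pos: [0.4165, -0.0911, 0.1795]
ee_rot: [[0.014, -1.0, -0.0], [-1.0, -0.014, 0.0], [-0.0, 0.0, -1.0]]
wrist_force: [0.8, 0.3, -0.1]
gripper_width: 0.008
gripper_force: 0.0
```

```bash
python3 bar.py; python3 orange.py
```

```text
173 [0.5094 0.5145 0.5208]
[92, 91, 92, 91, 91, 93, 90, 92, 107, 116, 116, 116, 116, 114, 111, 105, 117, 126, 128, 127, 128, 127, 121, 84, 38, 17, 14, 26, 45, 46, 74, 89, 93, 98]
141 [0.4995 0.5048 0.5103]
[89, 87, 91, 89, 88, 89, 91, 91, 92, 90, 91, 98, 109, 114, 109, 104, 114, 123, 126, 124, 124, 124, 123, 122, 124, 121, 115, 65, 15, 22, 52, 72, 83, 91]
[0.35652288 1.03952465 0.0244372 ] [ 0.41712584 -0.09044673  0.17947866]
orange px 4 [34.5 27.5]
orange px 0 
[-0.18  0.37  0.66] [ 0.01  0.1  -0.05] [0.4153 0.039  0.1735]
```

```bash
python3 -c "
from station import *
print(finish_job())"
```

```text
the job is handed in; nothing more can be done
None
```

I've handed the job in, but the hand-in returned no verdict: by the final camera checks the off rocker (rocker_c, leftmost) is on, the screwdriver lies in its tray again, and the guard is pushed home to its stop (it started about 9 mm open).

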